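Put the label rolls away on the dowel rack in order of height

TASK

Put the four rolls of white labels away on the wooden rack, each standing upright over its own dowel and down flat on the board. Line them up by height: the tallest next to the rack's high end cheek, then stepping down to the shortest at the low end.

Things in the scene. Friction and masses are not known exactly. Their poses are not given: they have to be found in the camera images.
- roll_104: the tallest of the four rolls of blank white labels, a hard-wound paper cylinder standing on end, 104 mm high, 64 mm outside diameter, with an open 26 mm bore (brown cardboard core) right through along its axis. Origin: centre of its underside; z is its axis, up; round, so its yaw means nothing. Starts standing on the table (z = 0).
- roll_80: the second tallest of the four rolls of blank white labels, a hard-wound paper cylinder standing on end, 80 mm high, 57 mm outside diameter, with an open 26 mm bore (brown cardboard core) right through along its axis. Origin: centre of its underside; z is its axis, up; round, so its yaw means nothing. Starts standing on the table (z = 0).
- roll_58: the third tallest of the four rolls of blank white labels, a hard-wound paper cylinder standing on end, 58 mm high, 50 mm outside diameter, with an open 26 mm bore (brown cardboard core) right through along its axis. Origin: centre of its underside; z is its axis, up; round, so its yaw means nothing. Starts standing on the table (z = 0).
- roll_38: the shortest of the four rolls of blank white labels, a hard-wound paper cylinder standing on end, 38 mm high, 44 mm outside diameter, with an open 26 mm bore (brown cardboard core) right through along its axis. Origin: centre of its underside; z is its axis, up; round, so its yaw means nothing. Starts standing on the table (z = 0).
- dowel_a: one of the four identical round beech dowels, 9 mm diameter, standing up 36 mm from the rack's board. Origin: on its axis at its foot, level with the board's top (z = 0.015). The four stand in one straight row 88 mm apart; the letter says nothing about its place in the row.
- dowel_b: one of the four identical round beech dowels, 9 mm diameter, standing up 36 mm from the rack's board. Origin: on its axis at its foot, level with the board's top (z = 0.015). The four stand in one straight row 88 mm apart; the letter says nothing about its place in the row.
- dowel_c: one of the four identical round beech dowels, 9 mm diameter, standing up 36 mm from the rack's board. Origin: on its axis at its foot, level with the board's top (z = 0.015). The four stand in one straight row 88 mm apart; the letter says nothing about its place in the row.
- dowel_d: one of the four identical round beech dowels, 9 mm diameter, standing up 36 mm from the rack's board. Origin: on its axis at its foot, level with the board's top (z = 0.015). The four stand in one straight row 88 mm apart; the letter says nothing about its place in the row.
- cheek_high: the rack's high end cheek: an upright plywood plate 90 mm deep (across the row), 12 mm thick, 140 mm high above the board, with a dark hand slot near its top. It stands at the left or the right end of the board, in line with the dowels, its middle plane 70 mm from the nearest dowel. Origin: centre of its foot, on the board. The cheek at the other end is only 30 mm high.
- rack: the label-roll rack, fixed to the table: a plywood board 90 mm deep (its x) by 416 mm long (its y, the line of the dowels) and 15 mm thick. Origin: centre of its underside, on the table (z = 0); yaw turns it slightly. Board top at z = 0.015.

How it is judged (in metres and radians):
At the end, for the whole second after the job is handed in: Counting from the high end cheek, the four rolls stand in the order 104, 80, 58, 38 mm high, each over its own dowel (axis within 14 mm of its dowel's place, both along the row and across it), upright within 0.1 rad, underside on the board (z 10 to 20 mm), released and at rest (horizontal distance between roll_104 and cheek_high between 0.056 and 0.084 m and x of roll_104 in the frame of rack between -0.014 and 0.014 m and height (world z) of roll_104 between 0.01 and 0.02 m and angle between each of roll_104, roll_80, roll_58, roll_38's own z axis and vertical below 0.1 rad and linear speed of each of roll_104, roll_80, roll_58, roll_38 below 0.02 m/s and angular speed of each of roll_104, roll_80, roll_58, roll_38 below 0.2 rad/s and horizontal distance between roll_80 and cheek_high between 0.144 and 0.172 m and x of roll_80 in the frame of rack between -0.014 and 0.014 m and height (world z) of roll_80 between 0.01 and 0.02 m and horizontal distance between roll_58 and cheek_high between 0.232 and 0.26 m and x of roll_58 in the frame of rack between -0.014 and 0.014 m and height (world z) of roll_58 between 0.01 and 0.02 m and horizontal distance between roll_38 and cheek_high between 0.32 and 0.348 m and x of roll_38 in the frame of rack between -0.014 and 0.014 m and height (world z) of roll_38 between 0.01 and 0.02 m); the robot touches nothing.
It also fails if it takes over 99 s, if anything falls off the work surface, if the arm or the gripper's body presses on something with over 40 N, if the wrist force passes 120 N, or if a joint passes its speed limit or range.

ROBOT

A 6-joint arm with a two-finger parallel gripper is mounted at the origin on the work surface. World frame = base frame: x ahead of the robot, y to its left, z up, the work surface at z = 0. Lengths are in mm, angles in rad, forces in N, time in s.
With the tool pointing down it reaches from about 300 to 775 mm from the base axis. Payload 14.6 kg.
Tool frame: the origin (TCP) lies on the centre line of the jaws, within the pads' length; the fingertips stand 19 mm ahead of it and the grasp point (between the pads) is the TCP (bot.tip_reach is the distance from the TCP to the fingertips, in mm); z points along the fingers, y is the line along which they close (so a half turn about z gives the same grasp; the last joint's range is limited). The gripper opens to 85 mm and grips with 20 to 120 N. Pads are 22 mm wide; open, the fingers measure 114 mm over their backs; the gripper's body (76 mm by 85 mm) begins 54 mm behind the grasp point. The pads swing forward as they close: fully open they stand 13 mm farther back than shut.
Start: joints at [-1.222, 0.3, 1.521, -0, 1.321, -0.067], TCP at [222.149, -503.13, 250.281] pointing down, gripper open.
Joint ranges: [-3.03, 3.03], [-0.79, 2.21], [0.23, 2.52], [-1.04, 4.18], [0, 3.07], [-2.55, 2.55]. Speed limits (rad/s): [2.22, 2.22, 2.57, 3.14, 3.14, 3.14].

INTERFACE

Orientations are given as a unit quaternion [w, x, y, z].
In Python, from rig import bot gives the robot as it stands. Calls block until the motion is done:
- bot.move_to(position, orientation): joint-space move of the TCP to a pose.
- bot.servo_line(position, attitude=None, speed=150, until_force=None): straight line of the TCP; attitude=None keeps the orientation; speed is the mean speed in mm/s. With until_force (N) it stops when the force on the tool has changed by that much, and returns True; else False.
- bot.move_joints(angles): joint-space move.
- bot.move_gripper(opening, grip_force=None): finger opening in mm; grip_force is the grip in N (None keeps the last); returns when the fingers have stopped.
- bot.dwell(seconds).
- bot.ik(position, orientation): joint angles nearest the present ones, or None.
- bot.read_state(): the state.
- bot.read_camera(name): name is "side" or "top"; returns a dict with "image" (384x512x3 uint8, blue, green, red), "depth" (384x512 float32, mm along the optical axis (not along the pixel's ray), 0 where there is no reading), "fovy" (degrees; the focal length in pixels is half the picture's height over the tangent of half this angle, whatever the lens; pixels are square), "cx", "cy" (the principal point, pixels), "eye" and "attitude" of the camera in the world. Camera axes: x right, y down, z forward; pixel columns grow to the right and rows downward; lengths in mm; the calibration is good to about 2 mm. A picture is of the moment at which its call begins.
A pose or a line that the arm cannot do raises bot.MotionError and nothing moves.
- bot.finish_job(): hands the job in; it is judged then, once.
The state is a dict: "clock": time; "joint_positions": joint angles; "qvel": joint speeds; "effort": joint torques, N m; "ee_pos": TCP position; "tool_rot": TCP orientation; "ft_force": force on the tool from outside, world axes, zero at the start; "moment": the same for the moment, N m; "grip_width": finger opening in mm; "grip_force": force on a finger pad.
Only numpy, scipy, OpenCV 4.12 (cv2) and the standard library are available. Lean on these libraries where they do the work, as an engineer would, in place of code of your own. Each camera call takes 0.05 s, during which the arm holds its last target. There are 200 camera calls.

## Working session

There is one attempt and no reset: what is moved stays moved. The work goes in short steps, each a Python script; the robot and the scene stay as the last script left them, time stands still between calls to the robot, and variables do not carry over. Pictures are saved under pics/ and viewed, at most 14 in all, crops included, and the job is handed in when it is done.

```bash
ls; mkdir -p pics; python3 - <<'E'
from rig import bot
import cv2,numpy as np
for n in("top","side"):
    c=bot.read_camera(n); cv2.imwrite(f"pics/{n}0.png",c["image"])
    np.savez(f"{n}0.npz",**{k:np.array(v) for k,v in c.items()})
    print(n,c["fovy"],c["cx"],c["cy"],c["eye"],c["attitude"],(c["depth"]>0).mean())
s=bot.read_state();print(s["clock"],s["ee_pos"],s["tool_rot"],s["grip_width"])
E
```

```text
pics
top 50.005792310391094 262.2753783573101 193.15803591877128 [ 325.20699222   -4.81367387 1284.24031944] [-0.06564817  0.70412864 -0.7037426   0.06811407] 0.9959208170572916
side 45.08717234142265 259.87177281931264 188.17709874025874 [327.39236532 920.43051035 823.24427132] [ 0.04558442 -0.10090143  0.90051677 -0.42048841] 0.9960479736328125
0.1 [ 222.10217398 -502.96308498  249.78796065] [-4.98608451e-04  9.78461891e-01  2.06426924e-01 -6.83081621e-05] 85.38439516035281
```

View pics/top0.png

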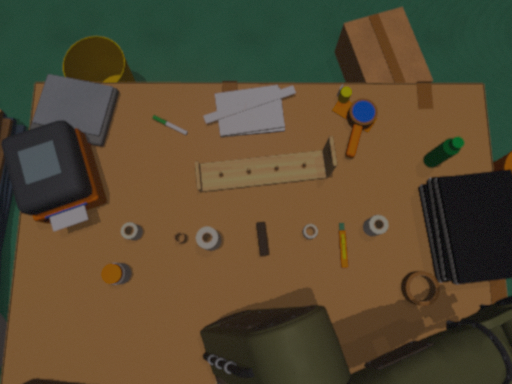

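View pics/side0.png

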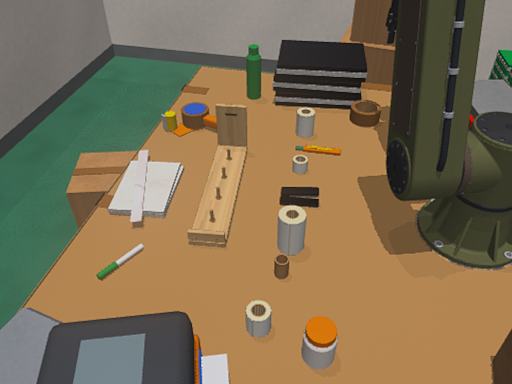

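The top view shows four white rolls at about (130,231), (207,238), (311,231) and (377,225), plus a loose brown core at (181,238), which is not a target. The rack's dowels run from (221,175) to (304,165). The side view confirms the high cheek is at the right-hand end in the top view, (332,150).

```bash
cat > h.py <<'E'
import numpy as np,cv2
from scipy.spatial.transform import Rotation as R
def cloud(c):
    im=c["image"];H,W=im.shape[:2];f=H/2/np.tan(np.radians(float(c["fovy"]))/2)
    v,u=np.mgrid[:H,:W];d=c["depth"]
    p=np.stack([(u-c["cx"])/f*d,(v-c["cy"])/f*d,d],-1).reshape(-1,3)
    q=np.asarray(c["attitude"]);r=R.from_quat(q[[1,2,3,0]])
    return (r.apply(p)+c["eye"]).reshape(H,W,3)
def proj(c,P):
    H=c["image"].shape[0];f=H/2/np.tan(np.radians(float(c["fovy"]))/2)
    q=np.asarray(c["attitude"]);r=R.from_quat(q[[1,2,3,0]])
    p=r.inv().apply(np.atleast_2d(P)-c["eye"]);return p[:,:2]/p[:,2:]*f+[c["cx"],c["cy"]]
E
python3 - <<'E'
from h import *
T=np.load("top0.npz");S=np.load("side0.npz");A=cloud(T);B=cloud(S)
for n,(u,v) in dict(r1=(130,231),r2=(207,238),r3=(311,231),r4=(377,225)).items():
    a=A[v-16:v+17,u-16:u+17].reshape(-1,3); h=np.percentile(a[:,2],95 if a[:,2].max()>50 else 93)
    hi=a[a[:,2]>15]; h=np.median(hi[hi[:,2]>hi[:,2].max()*.85][:,2])
    t=a[abs(a[:,2]-h)<7]; (cx,cy),rr=cv2.minEnclosingCircle(t[:,:2].astype(np.float32))
    P=B.reshape(-1,3); m=np.hypot(P[:,0]-cx,P[:,1]-cy)<50; b=P[m]
    hb=b[b[:,2]>.85*np.percentile(b[:,2],99.5)]; h2=np.median(hb[:,2]); tb=b[abs(b[:,2]-h2)<4]
    (bx,by),br=cv2.minEnclosingCircle(tb[:,:2].astype(np.float32))
    print(n,"top",np.round([cx,cy,h,rr*2],1),len(t),"side",np.round([bx,by,h2,br*2],1),len(tb))
print("table z",[np.round(A[y,x,2],1) for x,y in((160,290),(290,210),(350,200))],[np.round(B[y,x,2],1) for x,y in((200,320),(330,240),(130,240))])
for n,C in(("top",A),("side",B)):
    p=C.reshape(-1,3);m=(p[:,0]>350)&(p[:,0]<500)&(p[:,1]>-220)&(p[:,1]<200)
    q=p[m];print(n,"board z",np.median(q[(q[:,2]>8)&(q[:,2]<24)][:,2]))
    bd=q[(q[:,2]>9)&(q[:,2]<22)].astype(np.float32);print(cv2.minAreaRect(bd[:,:2].copy()))
    for lo,hi,nm in((30,62,"dowel"),(100,200,"cheek")):
        k=q[(q[:,2]>lo)&(q[:,2]<hi)]
        from scipy.cluster.hierarchy import fcluster,linkage
        if len(k)>1:
            L=fcluster(linkage(k[:,:2]),12,"distance")
            for i in set(L): print(nm,(L==i).sum(),np.round(k[L==i].mean(0),1),np.round(k[L==i].max(0)[2],1))
for i,(im,w) in enumerate(((T,(185,130,345,200)),(S,(180,95,260,250)))):
    x0,y0,x1,y1=w;cv2.imwrite(f"pics/c{i}.png",cv2.resize(im["image"][y0:y1,x0:x1],None,fx=4 if i==0 else 3.8,fy=4 if i==0 else 3.8,interpolation=cv2.INTER_CUBIC))
E
```

```text
r1 top [ 325.2   -4.8 1284.2    0. ] 2 side [325.   -4.7   0.7  99.7] 378
r2 top [ 325.2   -4.8 1284.2    0. ] 1 side [325.   -4.7   0.7  99.7] 378
r3 top [ 325.2   -4.8 1284.2    0. ] 4 side [325.   -4.7   0.7  99.7] 378
r4 top [ 325.2   -4.8 1284.2    0. ] 5 side [325.   -4.7   0.7  99.7] 378
table z [np.float64(-1.4), np.float64(2.0), np.float64(0.1)] [np.float64(-3.5), np.float64(-5.1), np.float64(-4.4)]
top board z 10.416464992965189
((402.2896728515625, -5.347625732421875), (88.96632385253906, 332.1361389160156), 4.634240627288818)
dowel 121 [ 447.3 -154.5   37.8] 43.2
dowel 306 [425.6  -9.2  47.3] 57.6
dowel 13 [428.3 158.2  46.2] 59.0
dowel 25 [407.4 128.1  43.9] 59.6
cheek 329 [421.8 149.7 104.7] 110.9
side board z 16.46073947420257
((441.065185546875, 9.742233276367188), (63.9516716003418, 358.3803405761719), 6.577179908752441)
dowel 268 [421.9 177.2  46. ] 61.9
dowel 97 [ 449.9 -149.    33.8] 39.4
dowel 347 [427.2  -1.4  41.6] 49.2
cheek 278 [424.5 155.3 101.5] 105.5
```

View pics/c0.png

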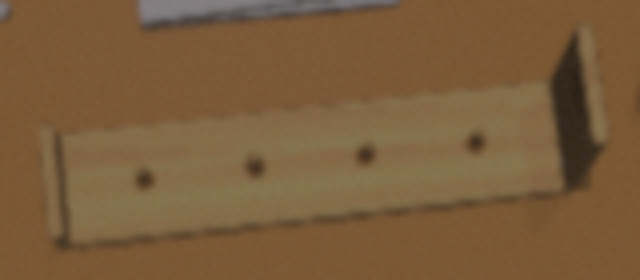

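View pics/c1.png

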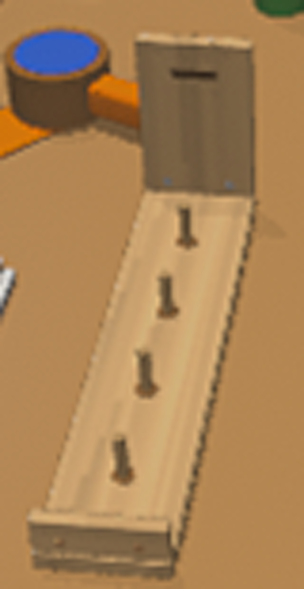

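Both crops show the four dowels (top crop x = 145, 255, 366, 476) with the high cheek at the right end. I'll fix the segmentation by dropping no-depth pixels and correcting the rack window.

```bash
cat > meas.py <<'E'
from h import *
from scipy.cluster.hierarchy import fcluster,linkage
T=dict(np.load("top0.npz"));S=dict(np.load("side0.npz"))
def ray(c,uv):
    f=192/np.tan(np.radians(float(c["fovy"]))/2);q=c["attitude"]
    d=R.from_quat(q[[1,2,3,0]]).apply([(uv[0]-c["cx"])/f,(uv[1]-c["cy"])/f,1]);return c["eye"],d/np.linalg.norm(d)
def tri(a,b):
    (p,d),(q,e)=a,b;s=np.linalg.lstsq(np.c_[d,-e],q-p,rcond=None)[0]
    x,y=p+s[0]*d,q+s[1]*e;return (x+y)/2,np.linalg.norm(x-y)
def blob(c,C,xy,h):   # centre pixel of the top-face blob near xy
    m=((np.hypot(C[...,0]-xy[0],C[...,1]-xy[1])<50)&(abs(C[...,2]-h)<8)&(c["depth"]>0)).astype(np.uint8)
    m=cv2.morphologyEx(m,cv2.MORPH_OPEN,np.ones((2,2),np.uint8))
    k=max(cv2.findContours(m,0,1)[0],key=cv2.contourArea)
    e=cv2.fitEllipse(cv2.convexHull(k));return e[0],e[1]
E
python3 - <<'E'
from meas import *
A=cloud(T);B=cloud(S)
for C,c in((A,T),(B,S)): C[c["depth"]<=0]=np.nan
for n,(u,v) in dict(r1=(130,231),r2=(207,238),r3=(311,231),r4=(377,225)).items():
    a=A[v-14:v+15,u-14:u+15].reshape(-1,3);hi=a[a[:,2]>18];h=np.median(hi[hi[:,2]>.85*np.nanpercentile(hi[:,2],95)][:,2])
    t=hi[abs(hi[:,2]-h)<8];xy=(t[:,:2].max(0)+t[:,:2].min(0))/2
    bt,et=blob(T,A,xy,h);bs,es=blob(S,B,xy,h)
    P,g=tri(ray(T,bt),ray(S,bs))
    o,d=ray(T,bt);o2,d2=ray(S,bs)
    print(n,"depth",np.round([*xy,h],1),"tri",np.round(P,1),"gap",round(g,1),"onplane",np.round((o+d*(h-o[2])/d[2])[:2],1),np.round((o2+d2*(h-o2[2])/d2[2])[:2],1),np.round(bt,1),np.round(et,1),np.round(bs,1),np.round(es,1))
for n,C in(("top",A),("side",B)):
    p=C.reshape(-1,3);m=(p[:,0]>540)&(p[:,0]<740)&(p[:,1]>-260)&(p[:,1]<240)
    q=p[m];bd=q[(q[:,2]>9)&(q[:,2]<21)];
    print(n,"n",len(bd),"z",np.median(bd[:,2]),cv2.minAreaRect(bd[:,:2].astype(np.float32)))
    k=q[(q[:,2]>28)];L=fcluster(linkage(k[:,:2]),10,"distance")
    for i in set(L):
        if (L==i).sum()>3: print((L==i).sum(),np.round(k[L==i].mean(0),1),"zmax",np.round(k[L==i].max(0)[2],1))
# dark/dowel blobs in top image by colour
w=(188,135,325,192);g=cv2.cvtColor(T["image"],cv2.COLOR_BGR2GRAY)
roi=g[140:190,205:318];b=cv2.morphologyEx(cv2.resize(roi,None,fx=4,fy=4,interpolation=cv2.INTER_CUBIC),cv2.MORPH_BLACKHAT,np.ones((33,33),np.uint8))
n,l,s,c=cv2.connectedComponentsWithStats((b>25).astype(np.uint8))
for i in range(1,n):
    if s[i,4]>60: print("dark",np.round(c[i]/4+[205,140],1),s[i,2:]/4)
E
```

```text
r1 depth [445.5 387.5  58.2] tri [446.2 388.4  44.5] gap 3.0 onplane [443.4 383.9] [445.6 397.8] [130.2 231.6] [16.6 17.7] [258.6 312.4] [22.3 25.4]
r2 depth [421.2 149.8 104.5] tri [421.3 148.4  90.6] gap 2.3 onplane [419.1 146.5] [420.7 163. ] [207.8 238.6] [22.  22.5] [292.5 216.3] [20.1 28. ]
r3 depth [ 447.7 -154.3   38.9] tri [ 446.9 -159.    23.4] gap 2.4 onplane [ 444.2 -157.1] [ 445.8 -138.1] [311.2 232.1] [14.4 14.5] [300.4 160.6] [ 9.7 15.2]
r4 depth [ 463.1 -350.6   80.6] tri [ 462.  -356.5   65.6] gap 1.6 onplane [ 459.5 -352.2] [ 460.1 -331.3] [379.2 225.5] [19.2 19.7] [306.3 113. ] [ 9.4 18. ]
top n 3361 z 15.424487552071923 ((650.9887084960938, -17.673110961914062), (413.7290954589844, 159.1021270751953), 88.80780029296875)
11 [645.7 -53.7  45.3] zmax 54.3
11 [ 656.1 -139.8   45.9] zmax 55.3
387 [ 660.7 -207.1  113.6] zmax 160.3
11 [636.   34.2  47.9] zmax 55.5
10 [625.8 121.1  47.7] zmax 56.8
130 [616.9 189.7  43.6] zmax 51.3
side n 2703 z 11.618859628415407 ((643.2173461914062, -2.717926025390625), (92.04316711425781, 413.43817138671875), 6.450936794281006)
21 [639.2  40.   39.4] zmax 49.0
25 [628.8 127.2  40.4] zmax 49.5
275 [620.3 197.1  37.6] zmax 45.9
22 [648.3 -47.5  39. ] zmax 49.3
20 [ 658.6 -135.2   38.7] zmax 48.9
1131 [ 666.2 -202.2   93.6] zmax 152.9
dark [303.8 165.6] [ 5.   5.  73.5]
dark [276.4 168.7] [ 5.25  5.25 78.75]
dark [248.7 171.8] [ 5.    5.   72.75]
dark [221.1 174.8] [ 4.5   4.75 66.25]
dark [239.9 188. ] [ 7.75  1.75 44.25]
dark [227.1 189.2] [16.25  2.   78.25]
```

The depth heights (58, 104, 39 and 81 mm) identify the rolls as r1=58, r2=104, r3=38, r4=80. The two cameras differ by a constant offset of about 3 mm, so I'll use the average. I'm placing the tallest first.

```bash
cat > act.py <<'E'
from rig import bot
import numpy as np
phi=np.radians(6.6);a=(phi+np.pi/2)/2;Q=[0,np.cos(a),np.sin(a),0]
OFF=np.array([1.3,1.5])
DOW=dict(zip((104,80,58,38),np.array([[656.1,-139.8],[645.7,-53.7],[636,34.2],[625.8,121.1]])+OFF))
ROLL={104:(421.5,149.7),80:(462.6,-349.9),58:(445.8,387.2),38:(447.3,-154.2)}
GZ={104:70,80:52,58:37,38:23}; DIA={104:64,80:57,58:50,38:44}
def pick(h):
    x,y=ROLL[h];bot.move_gripper(85)
    p=bot.read_state()["ee_pos"];bot.servo_line([p[0],p[1],250],speed=250) if p[2]<245 else None
    bot.move_to([x,y,230],Q)
    hit=bot.servo_line([x,y,GZ[h]],speed=110,until_force=10)
    w=bot.move_gripper(DIA[h]-10,grip_force=40);s=bot.read_state()
    print(h,"hit",hit,"z",s["ee_pos"][2].round(1),"width",round(s["grip_width"],1),"F",np.round(s["grip_force"],1))
def place(h):
    x,y=ROLL[h];z=GZ[h]+120
    bot.servo_line([x,y,z],speed=150)
    print("lifted width",round(bot.read_state()["grip_width"],1))
    x,y=DOW[h];bot.servo_line([x,y,z],Q,speed=180)
    bot.servo_line([x,y,GZ[h]+58],speed=120)
def lower(h):
    x,y=DOW[h];hit=bot.servo_line([x,y,GZ[h]+12],speed=35,until_force=8)
    s=bot.read_state();print("down hit",hit,"bottom z",round(s["ee_pos"][2]-GZ[h],1),"F",np.round(s["ft_force"],1),"t",s["clock"])
    return s["ee_pos"][2]-GZ[h]
def release(h):
    x,y=DOW[h];bot.move_gripper(85);bot.servo_line([x,y,GZ[h]+90],speed=150)
def snap(cam,name,box=None,k=1):
    import cv2;c=bot.read_camera(cam);np.savez(name+".npz",**c);im=c["image"]
    if box: x0,y0,x1,y1=box;im=cv2.resize(im[y0:y1,x0:x1],None,fx=k,fy=k,interpolation=cv2.INTER_CUBIC)
    cv2.imwrite(f"pics/{name}.png",im)
E
python3 - <<'E'
from act import *
pick(104);place(104);snap("side","s1",(140,50,340,250),3)
print(bot.read_state()["clock"])
E
```

```text
104 hit False z 70.7 width 62.6 F 42.6
lifted width 62.6
8.5667
```

View pics/s1.png

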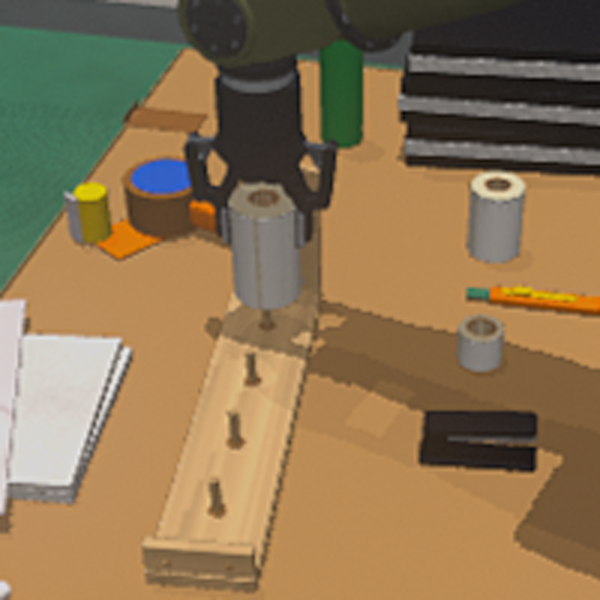

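The roll is held upright, with its underside centre at crop (265,298), directly above its dowel at (266,320). I'll lower it and check.

```bash
python3 - <<'E'
from act import *
b=lower(104)
if b<19:
    release(104);pick(80);place(80);b=lower(80)
    if b<19: release(80)
snap("side","s2",(140,50,340,250),3)
E
```

```text
down hit True bottom z 15.8 F [-1.9  0.4  5.4] t 9.6667
80 hit False z 52.6 width 56.2 F 43.0
lifted width 56.0
down hit True bottom z 15.7 F [-1.6  0.8  6.7] t 19.4667
```

View pics/s2.png

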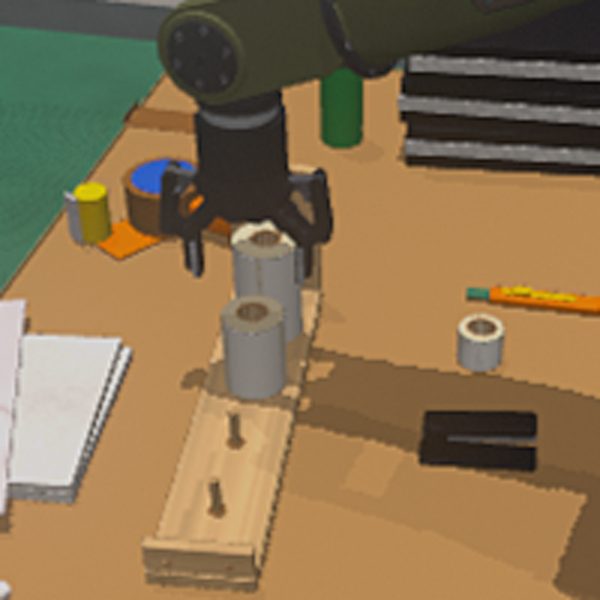

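Rolls 104 and 80 stand flat on the board over their dowels. I'll do the other two.

```bash
python3 - <<'E'
from act import *
for h in(58,38):
    pick(h);place(h)
    if lower(h)>=19: break
    release(h)
else:
    p=bot.read_state()["ee_pos"];bot.servo_line([p[0],p[1],270],speed=250);bot.move_to([400,250,300],Q)
snap("side","s3",(140,50,340,250),3);snap("top","t3",(180,120,350,200),4)
E
cat > chk.py <<'E'
from h import *
for n in("t3","s3"):
    C=cloud(dict(np.load(n+".npz"))).reshape(-1,3)
    for h,(x,y) in {104:(657.4,-138.3),80:(647,-52.2),58:(637.3,35.7),38:(627.1,122.6)}.items():
        p=C[(np.hypot(C[:,0]-x,C[:,1]-y)<42)&(abs(C[:,2]-h-15)<7)]
        print(n,h,len(p),"off",np.round((p.max(0)+p.min(0))[:2]/2-[x,y],1),"top z",np.round(np.median(p[:,2]),1))
E
python3 chk.py
```

```text
58 hit False z 37.5 width 49.9 F 41.6
lifted width 50.0
down hit True bottom z 15.6 F [-2.4  0.4  6.7] t 30.5583
38 hit False z 23.4 width 43.4 F 39.9
lifted width 43.4
down hit True bottom z 15.5 F [-1.9  0.8  6.4] t 40.7667
t3 104 318 off [-4.2 -0.2] top z 119.5
t3 80 231 off [-4.1 -0.7] top z 95.5
t3 58 162 off [-4.   0.1] top z 73.7
t3 38 123 off [-4.  -1.6] top z 53.1
s3 104 205 off [-3.   5.1] top z 114.9
s3 80 180 off [-1.4  1.3] top z 91.3
s3 58 160 off [-2.4  5.3] top z 69.3
s3 38 136 off [-0.7  3.3] top z 49.4
```

View pics/s3.png

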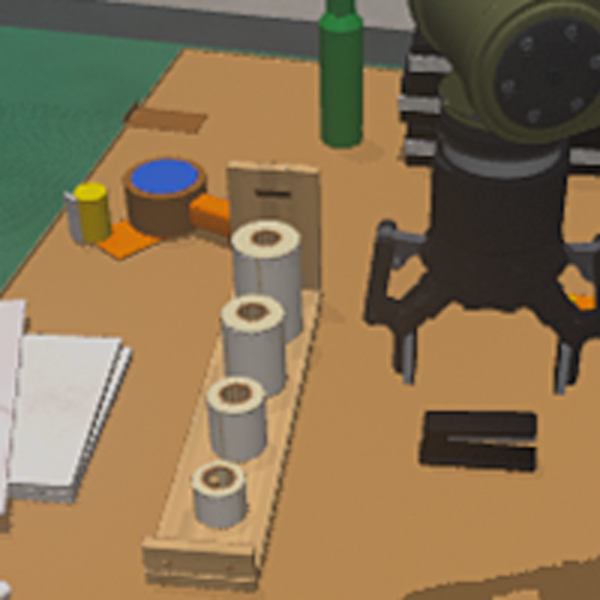

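View pics/t3.png

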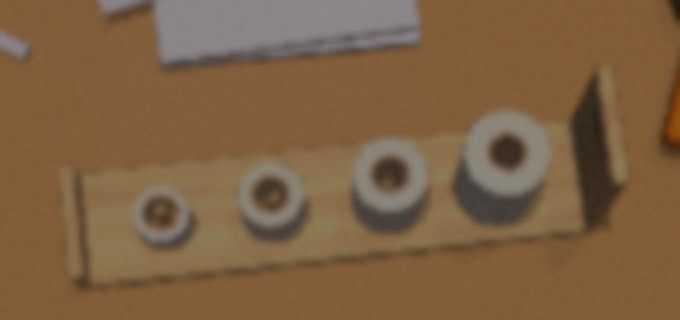

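Both views show all four rolls upright, flat and in order, stepping down from the high cheek. Each is within about 5 mm of its dowel, and the arm is clear.

```bash
python3 -c "
from rig import bot
print(bot.finish_job())"
```

```text
the job is handed in; nothing more can be done
None
```

The four rolls stand flat over their dowels in the order 104, 80, 58, 38 from the high cheek, each within about 5 mm of its place by the cameras; the job is handed in, and no verdict was returned.

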